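# Hang a probe in the free hook of a carousel rack

### The job

Turn the probe carousel by its top knob until its one empty hook stands at the front, in the middle of the gap in the splash screen. Then take the probe out of the bench stand, hang it by its collar in that hook and press it down on the hook's rubber seat with a steady push of about 12 newtons for half a second, never letting it bear on the rack with more than 18 newtons. Let go and leave it hanging upright there, with that hook still at the front and the jar, dropper bottle and flask where they stood.

Things in the scene. Friction and masses are not known exactly. Their poses are not given: they have to be found in the camera images.
- rack_base: fixed foot of the carousel rack: white round dish 210 mm across, with a post and a clear splash screen (radius 101 mm, top 129 mm above the bench) all round but for a gap 0.7 rad to either side of the front. Origin on the carousel's axis at bench level, z up; its own -x axis points to the front, the middle of the gap, where a small grey nose marks the foot. Place and yaw vary.
- carousel (a joint): angle of the rack's turning head, rad, counter-clockwise seen from above; 0 when the empty hook points exactly to the front. It stays where left: friction resists with about 0.10 N m. Limits 2.6 either way. Four hooks at right angles, 78 mm from the axis; three hold fixed probes like the loose one, tops up to 232 mm above the bench.
- knob (a point): centre of the turning knob on the carousel's axis, 225.5 mm above the bench: an upright black bar 44 mm long, 16 mm thick, 41 mm high (top at 246 mm). Site x axis is along the bar's length; the empty hook lies in the direction of the point's -x axis.
- free_hook (a point): centre of the empty hook's pocket, 160 mm above the bench, 78 mm from the carousel's axis; -x points radially outward, z up. The pocket is 38 x 38 mm, open at the top. On its floor two black rubber pads, beside the slot, carry the collar: their top stands 0 to 16 mm above this point, set anew each time and not measured, so feel for it. The rubber gives about 1 mm per 6 N, up to 5 mm.
- hook_mouth (a point): middle of the empty hook's outer rim, 24 mm outward of and 27 mm above free_hook (187 mm above the bench). Here a slot 20 mm wide, open outward and right down through the aluminium fork, lets the probe's shaft in: bring the shaft in along it from outside with the collar above the rim, then lower the collar into the pocket.
- probe: the loose probe, standing upright in the bench stand, 0.12 kg, 163 mm long. Origin at the centre of the lower end of its shaft, z along it towards the head. Steel shaft 14 mm across and 95 mm long, then a grey collar 32 mm across and 8 mm thick, then a round black head 20 mm across from 103 to 163 mm.
- collar (a point): centre of the underside of the probe's collar, 95 mm above the probe's lower end
- grip (a point): point on the probe's axis in its head, 146 mm above the lower end, a good place to grip it (fingertips then stay clear of collar and hook rim)
- probe_stand: white fixed block 64 x 64 x 55 mm with one upright hole 18 mm wide and 45 mm deep in which the probe stands. Origin at the centre of its underside.
- jar_red: bystander: jar with a lid, 50 mm across, 72 mm high, loose; origin at the centre of its underside
- dropper: bystander: dark squat bottle, 53 mm across, 98 mm high, loose; origin at the centre of its underside
- flask: bystander: small glass flask, 46 mm across, 111 mm high, loose; origin at the centre of its underside

How it is judged:
By the outcome, as a careful person would: the job done as asked, in the order asked, and still so for the second after the job is handed in, with the robot touching nothing.
It also fails if it takes over 72 s, if anything falls off the work surface, if the arm or the gripper's body presses on something with over 40 N, if the wrist force passes 120 N, or if a joint passes its speed limit or range.

### The arm

A 6-joint arm with a two-finger parallel gripper is mounted at the origin on the work surface; the furniture and walls round the work are solid. World frame = base frame: x ahead of the robot, y to its left, z up, the work surface at z = 0. Lengths are in mm, angles in rad, forces in N, time in s.
With the tool pointing down it reaches from about 350 to 850 mm from the base axis. Payload 8.1 kg.
Tool frame: the origin (TCP) lies midway between the tips of the shut fingers; the grasp point (between the pads) lies 19 mm behind it; z points along the fingers, y is the line along which they close (so a half turn about z gives the same grasp; the last joint's range is limited). The gripper opens to 93 mm and grips with 3 to 60 N. Pads are 15 mm wide; open, the fingers measure 128 mm over their backs; the gripper's body (75 mm by 188 mm) begins 65 mm behind the grasp point.
Start: joints at [1.1, 0.13, 1.488, -0, 1.523, -0.085], TCP at [225.759, 555.912, 218.635] pointing down, gripper open.
Joint ranges: [-2.96, 2.96], [-0.89, 2.26], [0.02, 2.5], [-1.34, 4.48], [0, 2.73], [-2.66, 2.66]. Speed limits (rad/s): [2.39, 2.39, 2.79, 3.14, 3.14, 3.14].

### API

Orientations are given as a rotation vector (axis times angle).
In Python, from plant import arm gives the robot as it stands.
- The arm moves only by the shell command python3 -m jog 'ROWS' [OPENING]. ROWS is a JSON object of lists of equal length, an entry for each row: "dp": the shift along the tool's x, y, z in units of 30 mm (1.0 is 30 mm), a list of three; "turn": the turn, a rotation vector about the tool's x, y, z in units of 5 degrees (1.0 is 5 degrees), a list of three. In form: {"dp": [[dx, dy, dz], ...], "turn": [[rx, ry, rz], ...]}. A call has 1 to 5 rows; each row shifts and turns the commanded pose from where the row before left it, along the tool's axes as they then stand; what a row does not reach is not made up. A row lasts 1/12 s, in which the tool goes at most 41.7 mm and 7.16 degrees, less where a joint would pass 70% of its speed; a pose out of reach is approached as far as the arm can. A call is refused whole if a number of a shift passes 1 or a number of a turn 1, either way. A call with a gripper value outside its range is refused whole. OPENING is the closure, from 0 (fully open) to 1 (shut), set as the call begins (- or left out, the last holds). The fingers move at their own pace and stop on an object; the grip force is fixed at half the most. Time passes only in rows, so rows that do not move let the fingers close. It gives the time, the measured TCP pose, the force, the opening and the grip force at its end, in the units of the state.
- arm.sense(): the state, without advancing time (a new reading comes with each control period).
- arm.get_image(name): name is "scene" or "top" or "wrist"; returns (picture, depth): 400x640x3 uint8, red, green, blue; 400x640 float32, mm along the optical axis (not along the pixel's ray), 0 where there is no reading.
- arm.get_calibration(name): a dict with "vertical_fov" (degrees; the focal length in pixels is half the picture's height over the tangent of half this angle, whatever the lens; pixels are square), "cx", "cy" (the principal point, pixels), "rvec" (rotation vector, rad) and "tvec" (3), from world to camera coordinates, as OpenCV has them. Camera axes: x right, y down, z forward; pixel columns grow to the right and rows downward; lengths in mm; the calibration is good to about 2 mm. A picture is of the moment at which its call begins: read the wrist's pose just before it. get_calibration takes no time and is no camera call; for the wrist camera it gives the pose at the moment of the call.
- arm.hand_in(): hands the job in; it is judged then, once.
The state is a dict: "t": time; "q": joint angles; "dq": joint speeds; "joint_torque": joint torques, N m; "eef_pos": TCP position; "ee_rot": TCP orientation; "wrist_force": force on the tool from outside, world axes, zero at the start; "torque": the same for the moment, N m; "opening": finger opening in mm; "grasp_force": force on a finger pad.
Only numpy, scipy, OpenCV 4.12 (cv2) and the standard library are available. Lean on these libraries where they do the work, as an engineer would, in place of code of your own. Each camera call takes 0.05 s, during which the arm holds its last target. There are 200 camera calls.

## Working session

There is one attempt and no reset: what is moved stays moved. The work goes in short steps, Python scripts to look and compute and a shell command to move; the robot and the scene stay as the last step left them, time stands still between calls to the robot, and variables do not carry over. Pictures are saved under pics/ and viewed, at most 12 in all, crops included, and the job is handed in when it is done.

```bash
ls; mkdir -p pics; cat > h.py <<'E'
import numpy as np, cv2
from scipy.spatial.transform import Rotation as R
from plant import arm
def cam(n):
    s=arm.get_calibration(n); img,d=arm.get_image(n)
    f=200/np.tan(np.radians(s["vertical_fov"])/2)
    M=R.from_rotvec(s["rvec"]).as_matrix(); t=np.array(s["tvec"])
    v,u=np.mgrid[0:400,0:640]
    P=np.stack([(u-s["cx"])/f*d,(v-s["cy"])/f*d,d],-1)
    W=(P-t)@M
    W[d==0]=np.nan
    return img,d,W
def delta(target,yaw=None):
    s=arm.sense(); Rt=R.from_rotvec(s["ee_rot"])
    return Rt.inv().apply(np.array(target)-s["eef_pos"])/30
E
python3 - <<'E'
from h import *
for n in("scene","top"):
    i,d,W=cam(n); np.savez(f"pics/{n}0",i=i,W=W)
    cv2.imwrite(f"pics/{n}0.png",i[...,::-1])
    c=arm.get_calibration(n);print(c)
s=arm.sense();print(s)
E
```

```text
pics
{'vertical_fov': 57.43087037290975, 'cx': 320.49958833932544, 'cy': 204.1484352827108, 'rvec': array([ 1.89299943, -0.87449278,  0.54590935]), 'tvec': array([-296.22354946,  301.41416707,  624.50876563])}
{'vertical_fov': 50.749774268795704, 'cx': 316.72774672098114, 'cy': 198.9368761562387, 'rvec': array([ 2.2256732 , -2.1967152 ,  0.05031657]), 'tvec': array([ -31.49051595,  446.01277366, 1281.62632828])}
{'t': 0.1, 'q': array([ 1.09959273e+00,  1.31094149e-01,  1.48914887e+00, -1.57869282e-05,
        1.52299451e+00, -8.54110759e-02]), 'dq': array([ 0.00044334, -0.00058109, -0.00505832,  0.00067395,  0.00022638,
       -0.00043143]), 'joint_torque': array([ 9.64033788e-04, -5.61339998e+01, -4.93097162e+01,  7.69934664e-02,
        2.91354168e-02, -2.77936795e-05]), 'eef_pos': array([225.53761483, 555.45351149, 217.69907167]), 'ee_rot': array([-6.02165257e-01, -3.08289658e+00,  2.49080212e-03]), 'wrist_force': array([ 0.17588735, -0.08953067, -0.43177759]), 'torque': array([-0.05068175,  0.00794329, -0.03610779]), 'grasp_force': 0.0, 'opening': 93.22668888595952}
```

View pics/scene0.png

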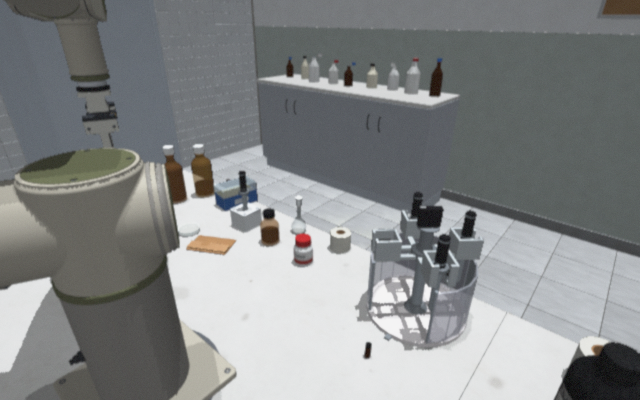

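View pics/top0.png

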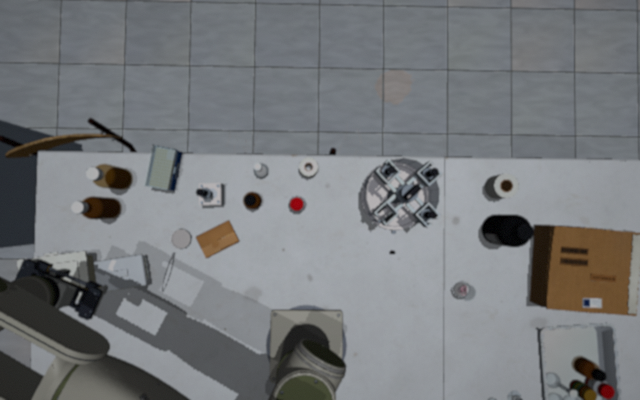

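The scene view shows the stand with the probe at (243,205), with dropper (270,228), flask (298,222) and jar (303,250). The rack is at about (425,260), and its empty hook looks to be at (387,243). In the top view the rack is at (400,195) and the stand at (210,195). Next I'll zoom in on the rack and measure it.

```bash
python3 - <<'E'
from h import *
a=np.load("pics/top0.npz");b=np.load("pics/scene0.npz")
c1=cv2.resize(a['i'][148:243,350:450],None,fx=4,fy=4,interpolation=2)
c2=cv2.resize(b['i'][185:345,355:490],None,fx=3,fy=3,interpolation=2)
H=480;o=np.zeros((H,800,3),np.uint8);o[:380,:400]=c1;o[:480,400:800]=c2[:480,:400]
cv2.imwrite("pics/zoom.png",o[...,::-1])
W=a['W']
for (u,v) in [(400,195),(210,195),(305,350)]: print(W[v,u])
# knob
for n,x in(("top",a),("scene",b)):
    W=x['W'];m=(abs(W[...,2]-243)<6)&(W[...,0]>300)
    p=W[m]; print(n,len(p)); 
    if n=="top": vv,uu=np.where(m); print(np.unique(uu),np.unique(vv))
    print(np.nanmedian(p,0),p.min(0),p.max(0))
    if len(p)>4: print(np.linalg.svd(p[:,:2]-p[:,:2].mean(0))[1:])if len(p)<300 else 0
E
```

```text
[ 455.08013613 -248.8928677   158.90550677]
[451.98494483 286.9318997   61.11664476]
[1.01682392e+02 3.03770789e-01 3.56239739e+02]
top 126
[389 390 391 392 393 394 405 406 407 408 409 410 411 412 413 414 415 416
 417 418 419 420 435] [166 167 168 169 170 171 174 184 185 186 187 188 189 190 191 192 193 194
 195 196 197 198]
[ 461.92211278 -260.8441696   244.94242887] [ 444.0076324  -320.62251576  237.0576054 ] [ 524.2513893  -203.62565999  248.96310303]
(array([246.9557326 , 156.08294043]), array([[-0.72074944, -0.69319568],
       [ 0.69319568, -0.72074944]]))
scene 1142
[2800.40495133  842.13137979  243.06633861] [ 301.80233018 -481.23265717  237.00070207] [2849.63905995 2984.34070476  248.99325257]
```

View pics/zoom.png

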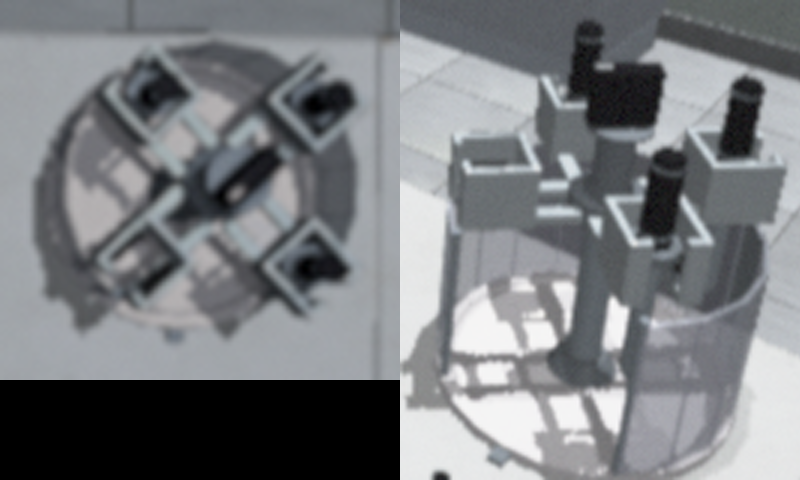

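```bash
python3 - <<'E'
from h import *
a=np.load("pics/top0.npz");b=np.load("pics/scene0.npz")
W=a['W'];p=W[184:199,403:422];q=p[abs(p[...,2]-246)<5]
print("knob top n",len(q),q.mean(0),cv2.minAreaRect(q[:,:2].astype('f4')))
W=b['W'];p=W[195:260,405:450].reshape(-1,3);q=p[(p[:,2]>208)&(p[:,2]<250)&(p[:,0]<600)]
q=q[np.linalg.norm(q[:,:2]-[458,-260],axis=1)<30]
print("knob scene",len(q),q.mean(0),cv2.minAreaRect(q[:,:2].astype('f4')),q[:,2].max())
print("nose top",a['W'][230:234,392:396,:].reshape(-1,3).round(0).tolist())
print("nose scene",b['W'][335:339,387:390].reshape(-1,3).round(0).tolist())
# hook rims z~187
W=a['W'];m=(abs(W[...,2]-187)<4);q=W[m];q=q[np.linalg.norm(q[:,:2]-[458,-260],axis=1)<125]
d=q[:,:2]-[458,-260];ang=np.degrees(np.arctan2(d[:,1],d[:,0]))
for k in range(4):
    lo=90*k-180; s=(ang>lo)&(ang<lo+90); print("hook quadrant",lo,s.sum(),cv2.minAreaRect(q[s,:2].astype('f4')))
# probe stand
for n,x in (("top",a),("scene",b)):
    W=x['W'];m=(abs(W[...,0]-455)<70)&(abs(W[...,1]-290)<70)
    for lo,hi in((50,60),(100,115),(120,172),(165,185)):
        q=W[m&(W[...,2]>lo)&(W[...,2]<hi)]
        if len(q)>3: print(n,lo,len(q),q.mean(0).round(1),cv2.minAreaRect(q[:,:2].astype('f4')),q[:,2].max())
c=arm.get_calibration("wrist");s=arm.sense();M=R.from_rotvec(c['rvec']);
C=-M.inv().apply(c['tvec']);T=R.from_rotvec(s['ee_rot'])
print("wristcam in tool",T.inv().apply(C-s['eef_pos']),(T.inv()*M.inv()).as_matrix().round(2),c['vertical_fov'])
print(T.as_matrix().round(3))
E
```

```text
knob top n 110 [ 461.20399765 -262.76401957  245.37665516] ((460.9759521484375, -263.0787353515625), (15.999116897583008, 43.728424072265625), 42.5165901184082)
knob scene 514 [ 452.4651841  -268.25359499  229.18718932] ((456.65216064453125, -267.00372314453125), (16.856508255004883, 44.78999328613281), 42.425262451171875) 245.99770976683564
nose top [[354.0, -258.0, 3.0], [355.0, -259.0, 11.0], [355.0, -263.0, 9.0], [354.0, -268.0, 0.0], [351.0, -258.0, 3.0], [351.0, -261.0, 4.0], [351.0, -264.0, 4.0], [351.0, -267.0, 4.0], [348.0, -257.0, 8.0], [348.0, -261.0, 2.0], [348.0, -264.0, 1.0], [348.0, -266.0, 7.0], [345.0, -259.0, -3.0], [345.0, -262.0, -2.0], [345.0, -265.0, -1.0], [345.0, -268.0, -4.0]]
nose scene [[351.0, -261.0, 4.0], [352.0, -263.0, 4.0], [353.0, -265.0, 5.0], [348.0, -263.0, 4.0], [350.0, -264.0, 4.0], [350.0, -266.0, 5.0], [346.0, -264.0, 5.0], [347.0, -266.0, 5.0], [348.0, -268.0, 6.0], [343.0, -266.0, 6.0], [345.0, -267.0, 5.0], [346.0, -269.0, 5.0]]
hook quadrant -180 112 ((404.1806640625, -316.94586181640625), (48.5428352355957, 48.05242919921875), 43.28594207
[... 1103 characters left out ...]
5960388) 58.7633659879238
scene 100 54 [449.9 281.9 109.2] ((452.536376953125, 283.989013671875), (27.35645866394043, 31.27220916748047), 56.475379943847656) 114.79004729212015
scene 120 132 [450.8 282.6 147.7] ((453.3594970703125, 284.7028503417969), (16.872276306152344, 19.758058547973633), 88.16096496582031) 171.94968987177307
scene 165 27 [452.4 284.1 169.2] ((453.0784606933594, 285.4190673828125), (15.634809494018555, 15.662931442260742), 29.90761375427246) 172.9687543825536
wristcam in tool [  85.17618134    1.14077436 -164.69082476] [[ 0.   -0.95 -0.3 ]
 [ 1.    0.   -0.  ]
 [ 0.   -0.3   0.95]] 62.20829860001192
[[-0.927  0.376 -0.001]
 [ 0.376  0.926 -0.001]
 [ 0.    -0.002 -1.   ]]
```

The bar lies at about 133° in world, with the empty hook along it. The nose is at about 180°, so the head needs roughly +47° (ccw). I'll raise the tool and align it with the bar.

```bash
python3 -m jog '{"dp":[[0,0,-0.9],[0,0,-0.9],[0,0,-0.9],[0,0,-0.9],[0,0,-0.9]],"turn":[[0,0,1],[0,0,1],[0,0,1],[0,0,1],[0,0,1]]}' 0.5
python3 - <<'E'
from h import *
s=arm.sense();print(delta([461,-263,350]),s['opening'],R.from_rotvec(s['ee_rot']).as_matrix().round(3))
E
```

```text
t: 0.52
eef_pos: [225.6, 555.6, 354.3]
ee_rot: [-1.262, -2.877, 0.002]
wrist_force: [-1.7, 0.2, -0.6]
opening: 64.3
grasp_force: 0.0
[-25.3852605  -12.71404514   0.16721193] 64.3342778338741 [[-0.678  0.736 -0.   ]
 [ 0.736  0.678 -0.001]
 [-0.    -0.001 -1.   ]]
```

```bash

python3 -m jog '{"dp":[[-0.98,-0.49,0],[-0.98,-0.49,0],[-0.98,-0.49,0],[-0.98,-0.49,0],[-0.98,-0.49,0]],"turn":[[0,0,0],[0,0,0],[0,0,0],[0,0,0],[0,0,0]]}' >/dev/null
python3 -m jog '{"dp":[[-0.98,-0.49,0],[-0.98,-0.49,0],[-0.98,-0.49,0],[-0.98,-0.49,0],[-0.98,-0.49,0]],"turn":[[0,0,0],[0,0,0],[0,0,0],[0,0,0],[0,0,0]]}'
python3 -m jog '{"dp":[[-0.98,-0.49,0],[-0.98,-0.49,0],[-0.98,-0.49,0],[-0.98,-0.49,0],[-0.98,-0.49,0]],"turn":[[0,0,0],[0,0,0],[0,0,0],[0,0,0],[0,0,0]]}' >/dev/null
python3 -m jog '{"dp":[[-0.98,-0.49,0],[-0.98,-0.49,0],[-0.98,-0.49,0],[-0.98,-0.49,0],[-0.98,-0.49,0]],"turn":[[0,0,0],[0,0,0],[0,0,0],[0,0,0],[0,0,0]]}' 
python3 - <<'E'
from h import *
i,d,W=cam("wrist"); s=arm.sense(); np.savez("pics/w1",i=i,W=W)
cv2.imwrite("pics/w1.png",i[...,::-1])
print(delta([461,-263,350]),s['eef_pos'])
E
```

```text
t: 1.35
eef_pos: [318.1, 239.0, 353.3]
ee_rot: [-1.255, -2.88, 0.0]
wrist_force: [0.9, -0.5, 0.6]
opening: 46.7
grasp_force: 0.0
t: 2.18
eef_pos: [410.5, -76.7, 353.4]
ee_rot: [-1.256, -2.88, -0.0]
wrist_force: [0.4, 0.9, -0.1]
opening: 46.6
grasp_force: 0.0
[-5.57612579 -2.89516043  0.09703486] [411.30999825 -81.17391667 352.50454499]
```

View pics/w1.png

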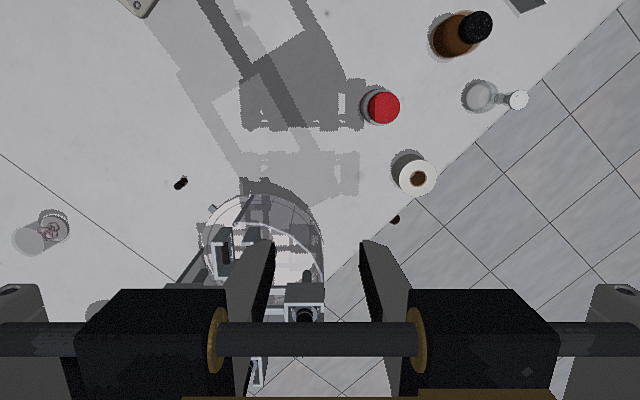

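The wrist view shows the nose at (213,209), but the fingers hide the rack. I'll pass beyond the rack so it lies in the clear upper half of the image.

```bash

python3 -m jog '{"dp":[[-1,-0.29,0],[-1,-0.29,0],[-1,-0.29,0],[-1,-0.29,0],[-1,-0.29,0]],"turn":[[0,0,0],[0,0,0],[0,0,0],[0,0,0],[0,0,0]]}' >/dev/null
python3 -m jog '{"dp":[[-1,-0.29,0],[-1,-0.29,0],[-1,-0.29,0],[-1,-0.29,0],[-1,-0.29,0]],"turn":[[0,0,0],[0,0,0],[0,0,0],[0,0,0],[0,0,0]]}' >/dev/null
python3 -m jog '{"dp":[[0,0,0],[0,0,0]],"turn":[[0,0,0],[0,0,0]]}'
python3 - <<'E'
from h import *
i,d,W=cam("wrist"); s=arm.sense(); np.savez("pics/w2",i=i,W=W)
cv2.imwrite("pics/w2.png",i[...,::-1])
c=np.array([459.,-264])
q=W.reshape(-1,3);r=np.linalg.norm(q[:,:2]-c,axis=1)
k=q[(abs(q[:,2]-246)<4)&(r<28)];print("knob",len(k),cv2.minAreaRect(k[:,:2].astype('f4')))
h=q[(abs(q[:,2]-187)<3)&(r<125)]
d=h[:,:2]-c;ang=np.degrees(np.arctan2(d[:,1],d[:,0]))
for lo in(-180,-90,0,90):
    m=(ang>lo)&(ang<lo+90)
    if m.sum()>5:print(lo,m.sum(),cv2.minAreaRect(h[m,:2].astype('f4')))
n=q[(abs(q[:,2]-4)<10)&(r>107)&(r<125)&(q[:,0]<c[0]-80)]
I=i.reshape(-1,3)
E
```

```text
t: 3.23
eef_pos: [550.9, -355.0, 350.7]
ee_rot: [-1.256, -2.875, -0.002]
wrist_force: [-0.2, 1.2, -0.4]
opening: 46.7
grasp_force: 0.0
knob 1309 ((459.4852600097656, -265.0181884765625), (15.636652946472168, 43.37754440307617), 42.8792839050293)
-180 1015 ((402.56884765625, -317.9718017578125), (48.57450485229492, 47.91166305541992), 42.9589958190918)
-90 811 ((512.38818359375, -321.6710510253906), (47.66897201538086, 47.58342742919922), 42.86113739013672)
0 998 ((516.1341552734375, -211.59002685546875), (48.114444732666016, 47.83861541748047), 43.218692779541016)
```

View pics/w2.png

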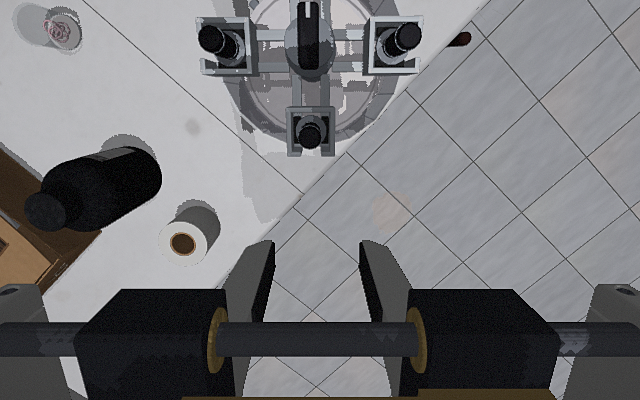

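The wrist view shows the knob at (309,40), three hooks with probes, and the rack ahead of the tool. The axis is at about (459.4,-265) and the empty hook at 133.0°. I'll go above the knob and measure the nose there.

```bash

python3 -m jog '{"dp":[[0.87,0,0],[0.87,0,0],[0.87,0,0],[0.87,0,0],[0.87,0,0]],"turn":[[0,0,0],[0,0,0],[0,0,0],[0,0,0],[0,0,0]]}' >/dev/null
python3 -m jog '{"dp":[[0,0,0],[0,0,0]],"turn":[[0,0,0],[0,0,0]]}'
python3 - <<'E'
from h import *
i,d,W=cam("wrist"); s=arm.sense(); np.savez("pics/w3",i=i,W=W)
cv2.imwrite("pics/w3.png",i[...,::-1])
c=np.array([459.5,-265])
q=W.reshape(-1,3);r=np.linalg.norm(q[:,:2]-c,axis=1)
k=q[(abs(q[:,2]-246)<4)&(r<28)];print("knob",len(k),cv2.minAreaRect(k[:,:2].astype('f4')))
h=q[(abs(q[:,2]-187)<3)&(r<125)]
d=h[:,:2]-c;ang=np.degrees(np.arctan2(d[:,1],d[:,0]))
for lo in(-180,-90,0,90):
    m=(ang>lo)&(ang<lo+90)
    if m.sum()>5:print(lo,m.sum(),cv2.minAreaRect(h[m,:2].astype('f4')))
print(delta([459.5,-265,217]))
E
```

```text
t: 3.87
eef_pos: [461.7, -256.7, 355.3]
ee_rot: [1.252, 2.878, -0.001]
wrist_force: [1.2, -0.4, -0.8]
opening: 46.8
grasp_force: 0.0
knob 840 ((458.6758117675781, -264.28680419921875), (15.743915557861328, 43.51846694946289), 42.96458435058594)
-180 625 ((402.1178283691406, -317.8288269042969), (48.3248176574707, 47.85780715942383), 43.30921173095703)
-90 595 ((512.2256469726562, -321.9036865234375), (47.162635803222656, 49.151981353759766), 43.66886901855469)
0 613 ((516.0582275390625, -211.4390869140625), (48.15567398071289, 48.320884704589844), 42.943912506103516)
90 837 ((405.8596496582031, -207.93511962890625), (47.8522834777832, 47.91498947143555), 43.08793640136719)
[-0.1096612  -0.2395672   4.59910109]
```

View pics/w3.png

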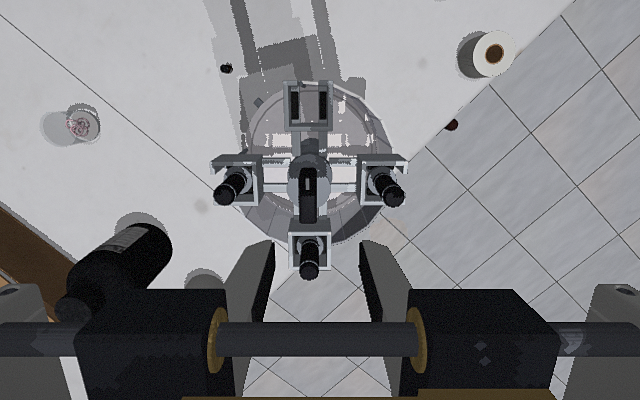

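The wrist view shows the knob at (308,195), the empty hook at (308,105), and the grey nose at about (260,103).

```bash
python3 - <<'E'
from h import *
c=np.array([459.06,-264.8])
tiles=[]
for f in("w1","w3","top0","scene0"):
    a=np.load(f"pics/{f}.npz");W=a['W'];I=a['i'].astype(int)
    d=W[...,:2]-c;r=np.hypot(d[...,0],d[...,1]);th=np.degrees(np.arctan2(d[...,1],d[...,0]))%360
    m=(W[...,2]>2.)&(W[...,2]<18)&(r>106)&(r<125)&(th>150)&(th<210)
    # largest blob
    n,l,st,_=cv2.connectedComponentsWithStats(m.astype('u1'))
    for k in range(1,n):
        if st[k,4]>=6:
            b=l==k; print(f,st[k].tolist(),"r",r[b].min().round(),r[b].max().round(),"th",th[b].mean().round(1),"xy",W[b].mean(0).round(1),"rgb",I[b].mean(0).round())
    if f in("w1","w3"):
        u,v=((213,209) if f=="w1" else (260,103))
        tiles.append(cv2.resize(a['i'][v-35:v+35,u-35:u+35],(390,390),interpolation=0))
        print(f,W[v,u],th[v,u],r[v,u])
    # dish edge: pixels white dish z 5-15?
cv2.imwrite("pics/nose.png",np.hstack(tiles)[...,::-1])
E
```

```text
w1 [208, 205, 8, 8, 40] r 106.0 115.0 th 178.5 xy [ 348.4 -262.     4.6] rgb [112. 117. 125.]
w1 [ 350.84533018 -260.67105668    5.01131095] 177.81493280420648 108.29341132361125
w3 [254, 98, 9, 10, 54] r 106.0 116.0 th 178.9 xy [ 348.5 -262.7    4.4] rgb [81. 85. 91.]
w3 [ 352.02086369 -261.16472902    4.68389045] 178.05486417023764 107.10084918768217
top0 [390, 231, 6, 2, 8] r 108.0 112.0 th 177.4 xy [ 350.2 -259.9    4.6] rgb [120. 125. 133.]
scene0 [384, 332, 10, 8, 38] r 107.0 117.0 th 179.7 xy [ 347.6 -264.2    4.8] rgb [146. 152. 158.]
```

View pics/nose.png

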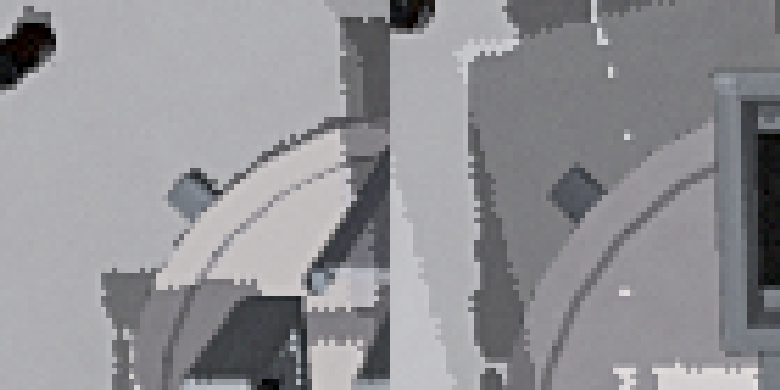

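Nose direction is about 178.7°, so the head needs +45.7°. I'll go down and grip the knob.

```bash

python3 -m jog '{"dp":[[-0.12,-0.25,0],[0,0,1],[0,0,1],[0,0,1],[0,0,0.5]],"turn":[[0,0,0],[0,0,0],[0,0,0],[0,0,0],[0,0,0]]}'
python3 - <<'E'
from h import *
for f in("w1","w3","top0"):
    a=np.load(f"pics/{f}.npz");W=a['W']
    d=W[...,:2]-[459,-264.8];r=np.hypot(d[...,0],d[...,1]);z=W[...,2]
    m=(r<120)&(r>90)&(z<25); print(f,[(k,round(float(np.median(z[m&(r>k)&(r<k+3)])),1)) for k in range(93,115,3)])
    g=(z>2.2)&(z<20)&(r>97)&(r<110); th=np.degrees(np.arctan2(d[...,1],d[...,0]))%360
    P=[]
    for t in range(0,360,4):
        s=g&(abs(th-t)<2)&~(abs(th-178.7)<6)
        if s.sum()>3: P.append(W[s][np.argmax(r[s])][:2])
    P=np.array(P)
    from scipy.optimize import least_squares
    o=least_squares(lambda x:np.hypot(*(P-x[:2]).T)-x[2],[459,-265,105],loss='soft_l1');print(f,len(P),o.x.round(1))
print(delta([459.1,-264.8,213]))
E
```

```text
t: 4.33
eef_pos: [458.0, -266.2, 244.1]
ee_rot: [-1.254, -2.875, -0.001]
wrist_force: [-0.8, 1.0, -0.7]
opening: 46.5
grasp_force: 0.0
w1 [(93, 8.0), (96, 8.9), (99, 10.1), (102, 8.7), (105, -1.2), (108, -1.2), (111, -1.2), (114, -1.3)]
w1 63 [ 458.  -262.9  102.9]
w3 [(93, 8.0), (96, 8.8), (99, 10.8), (102, 8.5), (105, -1.1), (108, -1.3), (111, -1.3), (114, -1.4)]
w3 55 [ 457.3 -265.7  101.5]
top0 [(93, 8.6), (96, 9.9), (99, 10.1), (102, 7.8), (105, 0.1), (108, -0.7), (111, -0.5), (114, -0.8)]
top0 30 [ 458.8 -261.   103.7]
[0.00488194 0.0603879  1.03810779]
```

```bash

python3 -m jog '{"dp":[[0,0.03,0.6],[0,0,0.4],[0,0,0]],"turn":[[0,0,0],[0,0,0],[0,0,0]]}'
python3 -m jog '{"dp":[[0,0,0],[0,0,0],[0,0,0],[0,0,0],[0,0,0]],"turn":[[0,0,0],[0,0,0],[0,0,0],[0,0,0],[0,0,0]]}' 1
```

```text
t: 4.58
eef_pos: [458.6, -265.3, 215.2]
ee_rot: [-1.254, -2.875, -0.002]
wrist_force: [0.4, 0.4, -0.1]
opening: 46.7
grasp_force: 0.0
t: 5.0
eef_pos: [460.3, -265.8, 219.7]
ee_rot: [1.255, 2.878, -0.001]
wrist_force: [-0.4, 1.1, -0.5]
opening: 17.9
grasp_force: 0.1
```

```bash

python3 -m jog '{"dp":[[0,0,0],[0,0,0],[0,0,0]],"turn":[[0,0,0],[0,0,0],[0,0,0]]}' 1
python3 -m jog '{"dp":[[0,0,0],[0,0,0]],"turn":[[0,0,0],[0,0,0]]}'
python3 - <<'E'
from h import *
s=arm.sense();print(s['eef_pos'],s['torque'],s['wrist_force'],s['q'])
E
```

```text
t: 5.25
eef_pos: [459.7, -266.4, 219.7]
ee_rot: [1.255, 2.879, -0.003]
wrist_force: [-4.0, -2.8, 4.1]
opening: 15.5
grasp_force: 30.0
t: 5.42
eef_pos: [459.7, -266.4, 219.7]
ee_rot: [1.255, 2.879, -0.003]
wrist_force: [-4.7, -3.5, 5.1]
opening: 16.4
grasp_force: 30.0
[ 459.7384919  -266.39637528  219.70617457] [-0.59558327  0.77333402  0.05297019] [-4.68870146 -3.5396637   5.09723533] [-6.20724072e-01 -5.75541265e-02  1.67879613e+00 -1.34515294e-03
  1.51886186e+00 -1.36892192e+00]
```

```bash

python3 -m jog '{"dp":[[0,-0.03,0],[0,0,0],[0,0,0],[0,0,0],[0,0,0]],"turn":[[0,0,0],[0,0,-0.7],[0,0,-0.7],[0,0,-0.7],[0,0,-0.7]]}'
python3 -m jog '{"dp":[[0,0,0],[0,0,0],[0,0,0],[0,0,0],[0,0,0]],"turn":[[0,0,-0.7],[0,0,-0.7],[0,0,-0.7],[0,0,-0.7],[0,0,-0.7]]}'
python3 -m jog '{"dp":[[0,0,0],[0,0,0],[0,0,0],[0,0,0],[0,0,0]],"turn":[[0,0,-0.7],[0,0,-0.7],[0,0,-0.7],[0,0,-0.7],[0,0,0]]}'
python3 -m jog '{"dp":[[0,0,0],[0,0,0]],"turn":[[0,0,0],[0,0,0]]}'
python3 - <<'E'
from h import *
s=arm.sense();M=R.from_rotvec(s['ee_rot']).as_matrix();print(np.degrees(np.arctan2(M[1,1],M[0,1])),s['torque'])
i,d,W=cam("top")
q=W.reshape(-1,3);c=[461,-263]
h=q[(abs(q[:,2]-187)<3)&(np.hypot(*(q[:,:2]-c).T)<125)]
a=np.degrees(np.arctan2(h[:,1]+263,h[:,0]-461))
for lo in(-45,45,135):
    m=(a>lo)&(a<lo+90);print(m.sum(),cv2.minAreaRect(h[m,:2].astype('f4')) if m.sum()>5 else 0)
E
```

```text
t: 5.83
eef_pos: [459.9, -266.2, 219.7]
ee_rot: [0.89, 3.011, -0.0]
wrist_force: [0.2, -0.4, 4.3]
opening: 15.6
grasp_force: 30.0
t: 6.25
eef_pos: [460.0, -265.9, 219.7]
ee_rot: [0.421, 3.111, 0.0]
wrist_force: [-0.1, 1.9, 5.7]
opening: 15.5
grasp_force: 30.0
t: 6.67
eef_pos: [460.0, -265.6, 219.7]
ee_rot: [0.037, 3.139, 0.0]
wrist_force: [-0.3, 1.8, 5.6]
opening: 15.7
grasp_force: 30.0
t: 6.83
eef_pos: [460.1, -265.6, 219.7]
ee_rot: [0.043, 3.139, 0.0]
wrist_force: [1.1, 2.4, 4.7]
opening: 15.9
grasp_force: 30.0
88.44022105945736 [ 0.38079048 -0.02434623  0.03131763]
103 ((538.9556274414062, -265.1719970703125), (48.10433578491211, 45.902400970458984), 0.35908272862434387)
58 ((463.0942687988281, -177.88363647460938), (32.05779266357422, 48.04435348510742), 87.53263854980469)
0 0
```

```bash

python3 -m jog '{"dp":[[0,0,0],[0,0,0],[0,0,0],[0,0,0],[0,0,-0.8]],"turn":[[0,0,0],[0,0,0],[0,0,0],[0,0,0],[0,0,0]]}' 0.5
python3 -m jog '{"dp":[[0,0,-1],[0,0,-1],[0,0,-1],[0,0,-1],[0,0,0]],"turn":[[0,0,0],[0,0,0],[0,0,0],[0,0,0],[0,0,0]]}'
python3 -m jog '{"dp":[[0,0,0],[0,0,0]],"turn":[[0,0,0],[0,0,0]]}'
cat > rack.py <<'E'
from h import *
i,d,W=cam("wrist"); 
c=np.array([459.,-264.8])
q=W.reshape(-1,3);r=np.hypot(*(q[:,:2]-c).T)
k=q[(abs(q[:,2]-246)<4)&(r<28)];print("knob",len(k),cv2.minAreaRect(k[:,:2].astype('f4')))
h=q[(abs(q[:,2]-187)<3)&(r<125)]
d=h[:,:2]-c;ang=(np.degrees(np.arctan2(d[:,1],d[:,0]))+45)%360
for lo in(0,90,180,270):
    m=(ang>lo)&(ang<lo+90)
    if m.sum()>5:print(lo,m.sum(),cv2.minAreaRect(h[m,:2].astype('f4')))
th=np.degrees(np.arctan2(q[:,1]-c[1],q[:,0]-c[0]))%360
n=q[(q[:,2]>2)&(q[:,2]<18)&(r>107)&(r<122)&(abs(th-178.7)<12)];print("nose",len(n),n.mean(0))
print(arm.sense()['eef_pos'])
E
python3 rack.py
```

```text
t: 7.3
eef_pos: [457.0, -264.5, 237.4]
ee_rot: [-0.044, -3.134, -0.008]
wrist_force: [-0.2, 0.1, -0.3]
opening: 43.9
grasp_force: 0.0
t: 7.72
eef_pos: [460.7, -267.2, 369.8]
ee_rot: [0.044, 3.133, -0.009]
wrist_force: [0.5, -0.6, 0.8]
opening: 46.5
grasp_force: 0.0
t: 7.88
eef_pos: [459.1, -266.1, 361.8]
ee_rot: [-0.044, -3.141, -0.001]
wrist_force: [-0.0, -0.2, -1.7]
opening: 46.4
grasp_force: 0.0
knob 787 ((458.9671630859375, -264.9986572265625), (15.139819145202637, 42.98812484741211), 88.85700988769531)
0 591 ((537.0056762695312, -266.50811767578125), (47.82386016845703, 48.642311096191406), 88.63265991210938)
90 596 ((460.8440246582031, -186.82681274414062), (48.05250930786133, 47.96232986450195), 88.26451110839844)
180 799 ((381.50115966796875, -262.9591064453125), (47.93599319458008, 47.51322937011719), 88.39002227783203)
270 649 ((457.4990539550781, -342.59649658203125), (48.15339660644531, 48.52048873901367), 88.79447174072266)
nose 44 [ 348.1707213  -263.12837586    4.3546389 ]
[ 458.8113767  -265.85981856  360.91791272]
```

The hook points to 178.7° and the nose to about 179.2°, so the carousel is aligned. Now to the probe.

```bash

python3 -m jog '{"dp":[[0.03,0.97,0],[0.03,0.97,0],[0.03,0.97,0],[0.03,0.97,0],[0.03,0.97,0]],"turn":[[0,0,0],[0,0,0],[0,0,0],[0,0,0],[0,0,0]]}' 0.5 >/dev/null
python3 -m jog '{"dp":[[0.03,0.97,0],[0.03,0.97,0],[0.03,0.97,0],[0.03,0.97,0],[0.03,0.97,0]],"turn":[[0,0,0],[0,0,0],[0,0,0],[0,0,0],[0,0,0]]}' >/dev/null
python3 -m jog '{"dp":[[0.03,0.97,0],[0.03,0.97,0],[0.03,0.97,0],[0.03,0.97,0],[0.03,0.97,0]],"turn":[[0,0,0],[0,0,0],[0,0,0],[0,0,0],[0,0,0]]}' >/dev/null
python3 -m jog '{"dp":[[0.03,0.97,0],[0.03,0.97,0],[0.03,0.97,0],[0.03,0.97,0],[0,0,0]],"turn":[[0,0,0],[0,0,0],[0,0,0],[0,0,0],[0,0,0]]}' >/dev/null
python3 -m jog '{"dp":[[0,0,0],[0,0,0]],"turn":[[0,0,0],[0,0,0]]}'
python3 - <<'E'
from h import *
i,d,W=cam("wrist"); cv2.imwrite("pics/w4.png",i[...,::-1]); np.savez("pics/w4",i=i,W=W)
q=W.reshape(-1,3);r=np.hypot(*(q[:,:2]-[456,288]).T)
for lo,hi,rr in((50,59,50),(106,118,30),(120,165,30),(168,178,25)):
    k=q[(q[:,2]>lo)&(q[:,2]<hi)&(r<rr)]
    if len(k)>4:print(lo,len(k),k.mean(0).round(1),cv2.minAreaRect(k[:,:2].astype('f4')),k[:,2].max())
print(delta([456,288,220]),arm.sense()['eef_pos'])
E
```

```text
t: 9.77
eef_pos: [457.1, 286.6, 361.0]
ee_rot: [-0.043, -3.139, 0.003]
wrist_force: [0.1, 0.3, 0.8]
opening: 46.4
grasp_force: 0.0
50 1438 [449.8 289.5  53.8] ((455.4540710449219, 289.3902282714844), (64.15536499023438, 63.9726448059082), 1.6885513067245483) 57.38156695777629
106 216 [449.5 289.6 111.5] ((451.9924011230469, 289.12860107421875), (30.532299041748047, 24.261287689208984), 88.26705932617188) 115.62182077441389
120 109 [447.5 289.5 141.3] ((448.8227233886719, 289.7164001464844), (18.92669105529785, 6.5123443603515625), 86.96879577636719) 164.9880934239236
168 240 [454.8 289.5 171.2] ((454.9210205078125, 289.50640869140625), (18.809703826904297, 18.082046508789062), 87.2035903930664) 174.5422933950072
[0.04059548 0.06342119 4.71790647] [457.38167558 286.23117323 361.53742513]
```

View pics/w4.png

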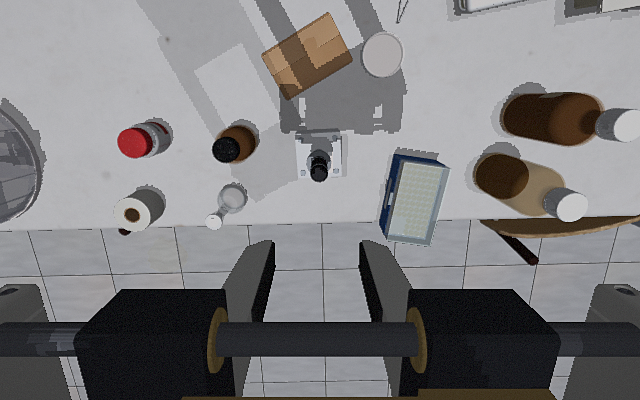

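The wrist view shows the probe head at (319,170), upright in the stand, with the bystanders clear of it. Probe axis is about (455.2, 289.5).

```bash

python3 -m jog '{"dp":[[0.07,0.1,1],[0,0,1],[0,0,1],[0,0,1],[0,0,1]],"turn":[[0,0,0],[0,0,0],[0,0,0],[0,0,0],[0,0,0]]}' >/dev/null
python3 -m jog '{"dp":[[0,0,1],[0,0,0.9],[0,0,0.5],[0,0,0],[0,0,0]],"turn":[[0,0,0],[0,0,0],[0,0,0],[0,0,0],[0,0,0]]}'
python3 -m jog '{"dp":[[0,0,0]],"turn":[[0,0,0]]}'
```

```text
t: 10.65
eef_pos: [455.2, 288.8, 140.1]
ee_rot: [-0.046, -3.14, 0.002]
wrist_force: [-0.2, 0.3, 0.2]
opening: 46.4
grasp_force: 0.0
t: 10.73
eef_pos: [456.5, 289.9, 142.3]
ee_rot: [0.045, 3.139, 0.001]
wrist_force: [-0.2, 1.0, 0.6]
opening: 46.6
grasp_force: 0.0
```

```bash

python3 -m jog '{"dp":[[0,0,0.1],[0,0,0],[0,0,0],[0,0,0],[0,0,0]],"turn":[[0,0,0],[0,0,0],[0,0,0],[0,0,0],[0,0,0]]}' 1
python3 -m jog '{"dp":[[0,0,0],[0,0,0],[0,0,0],[0,0,0],[0,0,0]],"turn":[[0,0,0],[0,0,0],[0,0,0],[0,0,0],[0,0,0]]}'
```

```text
t: 11.15
eef_pos: [455.8, 290.2, 138.2]
ee_rot: [0.044, 3.141, 0.0]
wrist_force: [-0.2, -0.6, 3.3]
opening: 19.3
grasp_force: 30.0
t: 11.57
eef_pos: [455.9, 290.2, 138.1]
ee_rot: [0.044, 3.14, 0.001]
wrist_force: [-0.5, -1.9, 4.7]
opening: 19.3
grasp_force: 30.0
```

```bash

python3 -m jog '{"dp":[[0,0,-0.5],[0,0,-0.7],[0,0,-0.7],[0,0,0],[0,0,0]],"turn":[[0,0,0],[0,0,0],[0,0,0],[0,0,0],[0,0,0]]}'
```

```text
t: 11.98
eef_pos: [456.1, 290.5, 195.2]
ee_rot: [0.044, 3.14, 0.002]
wrist_force: [-0.5, -0.4, -1.5]
opening: 19.6
grasp_force: 30.0
```

```bash

python3 -m jog '{"dp":[[0,0,-0.85],[0,0,-0.85],[0,0,-0.85],[0.23,-0.5,0],[0.23,-0.97,0]],"turn":[[0,0,0],[0,0,0],[0,0,0],[0,0,0],[0,0,0]]}' >/dev/null
python3 -m jog '{"dp":[[0.23,-0.97,0],[0.23,-0.97,0],[0.23,-0.97,0],[0.23,-0.97,0],[0.23,-0.97,0]],"turn":[[0,0,0],[0,0,0],[0,0,0],[0,0,0],[0,0,0]]}'
python3 -m jog '{"dp":[[0.23,-0.97,0],[0.23,-0.97,0],[0.23,-0.97,0],[0.23,-0.97,0],[0.23,-0.97,0]],"turn":[[0,0,0],[0,0,0],[0,0,0],[0,0,0],[0,0,0]]}'
python3 -m jog '{"dp":[[0.23,-0.97,0],[0.23,-0.97,0],[0.23,-0.97,0],[0.23,-0.97,0],[0.23,-0.97,0]],"turn":[[0,0,0],[0,0,0],[0,0,0],[0,0,0],[0,0,0]]}'
python3 -m jog '{"dp":[[0.23,-0.57,0],[0,0,0],[0,0,0]],"turn":[[0,0,0],[0,0,0],[0,0,0]]}'
python3 - <<'E'
from h import *
print(delta([310,-261.1,230]))
E
```

```text
t: 12.82
eef_pos: [400.6, 100.8, 268.8]
ee_rot: [-0.043, -3.138, 0.001]
wrist_force: [0.7, -0.1, -0.4]
opening: 19.0
grasp_force: 30.0
t: 13.23
eef_pos: [362.2, -43.5, 269.0]
ee_rot: [-0.043, -3.139, -0.001]
wrist_force: [0.9, -0.3, -1.0]
opening: 19.2
grasp_force: 30.0
t: 13.65
eef_pos: [323.7, -187.9, 269.1]
ee_rot: [-0.044, -3.139, -0.003]
wrist_force: [1.6, -0.2, -1.4]
opening: 19.4
grasp_force: 30.0
t: 13.9
eef_pos: [316.7, -204.0, 269.3]
ee_rot: [-0.048, -3.139, -0.004]
wrist_force: [0.4, 0.1, -0.7]
opening: 19.5
grasp_force: 30.0
[ 0.16189002 -1.91275013  1.30447096]
```

```bash

python3 -m jog '{"dp":[[0.16,-0.8,0],[0,-0.8,0.3],[0,-0.31,0.5],[0,0,0.5],[0,0,0]],"turn":[[0,0,0],[0,0,0],[0,0,0],[0,0,0],[0,0,0]]}'
python3 -m jog '{"dp":[[0,0,0],[0,0,0],[0,0,0]],"turn":[[0,0,0],[0,0,0],[0,0,0]]}'
python3 - <<'E'
from h import *
i,d,W=cam("wrist"); cv2.imwrite("pics/w5.png",i[...,::-1]);
i,d,W2=cam("scene"); cv2.imwrite("pics/s5.png",cv2.resize(i[150:350,320:500],None,fx=3,fy=3,interpolation=2)[...,::-1])
# hook rim & probe in the top camera (same frame -> relative offset)
i,d,W=cam("top")
q=W.reshape(-1,3)
for nm,q in(("top",W.reshape(-1,3)),("scene",W2.reshape(-1,3))):
    for a,b,c,rr in((185,190,(382,-263),36),(195,204,(310,-262),22),(204,240,(310,-262),14)):
        k=q[(q[:,2]>a)&(q[:,2]<b)&(np.hypot(*(q[:,:2]-c).T)<rr)]
        if len(k)>5: print(nm,a,len(k),cv2.minAreaRect(k[:,:2].astype('f4')))
s=arm.sense();print(s['eef_pos'],s['q'],delta([381.2,-262.9,230]))
E
```

```text
t: 14.32
eef_pos: [310.2, -259.1, 228.0]
ee_rot: [-0.044, -3.137, -0.008]
wrist_force: [-0.0, 1.0, -1.1]
opening: 19.3
grasp_force: 30.0
t: 14.57
eef_pos: [311.7, -260.7, 233.1]
ee_rot: [0.042, 3.14, -0.001]
wrist_force: [-0.4, -0.3, -0.7]
opening: 19.4
grasp_force: 30.0
top 185 79 ((383.0087890625, -261.8399353027344), (47.39019012451172, 48.18851852416992), 0.12615977227687836)
scene 185 89 ((379.98370361328125, -267.1933288574219), (42.652748107910156, 49.42936706542969), 87.92414855957031)
scene 195 43 ((300.5993957519531, -267.2183837890625), (9.520297050476074, 28.736770629882812), 30.267471313476562)
scene 204 268 ((306.9953918457031, -263.8377380371094), (20.842164993286133, 27.704803466796875), 32.772090911865234)
[ 311.55643254 -261.057272    233.03010793] [-8.23774392e-01 -4.25796601e-01  1.96440147e+00  4.42423319e-05
  1.60142366e+00 -2.36723500e+00] [-2.32214870e+00  2.15735120e-03  1.03614572e-01]
```

View pics/s5.png

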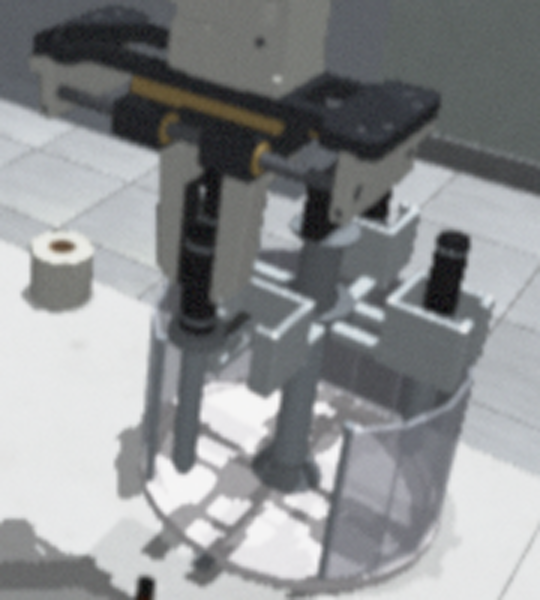

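Probe hangs upright in the grip, in front of the gap with the collar above the rim; the empty hook is behind it. I'll move in along the slot.

```bash

python3 -m jog '{"dp":[[-0.4,0,0],[-0.4,0,0],[-0.4,0,0],[0,0,0]],"turn":[[0,0,0],[0,0,0],[0,0,0],[0,0,0]]}'
python3 -m jog '{"dp":[[-0.4,0,0],[-0.4,0,0],[-0.34,0,0],[0,0,0],[0,0,0]],"turn":[[0,0,0],[0,0,0],[0,0,0],[0,0,0],[0,0,0]]}'
python3 - <<'E'
from h import *
i,d,W=cam("top"); i2,d,W2=cam("scene")
cv2.imwrite("pics/s6.png",np.hstack([cv2.resize(i2[170:290,350:450],(400,480),interpolation=2),cv2.resize(i[150:246,350:430],(400,480),interpolation=2)])[...,::-1])
s=arm.sense();print(s['eef_pos'],s['wrist_force'],s['torque'],delta([381.7,-262.9,210]))
E
```

```text
t: 15.05
eef_pos: [348.5, -262.1, 232.6]
ee_rot: [0.043, 3.14, -0.001]
wrist_force: [1.1, -1.0, -1.7]
opening: 19.6
grasp_force: 30.0
t: 15.47
eef_pos: [381.1, -262.9, 232.2]
ee_rot: [-0.043, -3.141, -0.0]
wrist_force: [-0.1, 0.0, -0.8]
opening: 19.8
grasp_force: 30.0
[ 380.74206009 -263.01489533  232.12711564] [ 0.0063303  -0.63394144 -1.4699925 ] [ 0.08759476  0.0127785  -0.04210962] [-0.03216377  0.00467828  0.73755553]
```

View pics/s6.png

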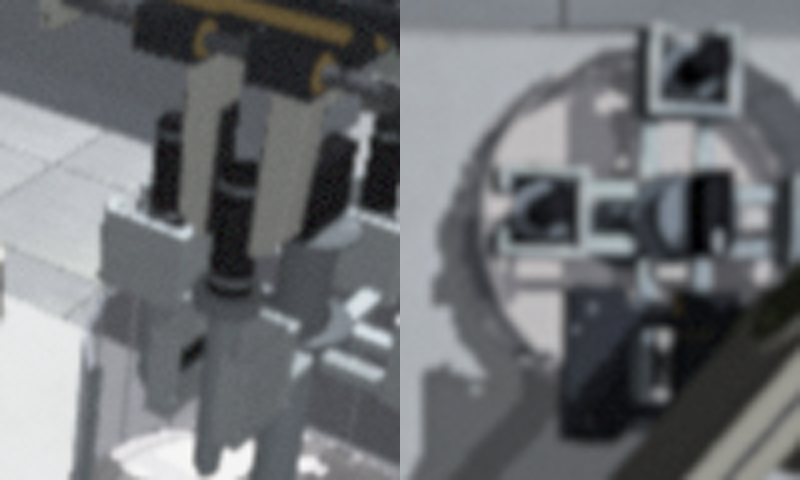

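The shaft is in the slot with the collar above the pocket and no contact force. Lowering into the pocket.

```bash

python3 -m jog '{"dp":[[-0.02,0,0.2],[0,0,0.2],[0,0,0.2],[0,0,0],[0,0,0]],"turn":[[0,0,0],[0,0,0],[0,0,0],[0,0,0],[0,0,0]]}'
python3 -m jog '{"dp":[[0,0,0.06],[0,0,0],[0,0,0]],"turn":[[0,0,0],[0,0,0],[0,0,0]]}'
python3 -m jog '{"dp":[[0,0,0.06],[0,0,0],[0,0,0]],"turn":[[0,0,0],[0,0,0],[0,0,0]]}'
```

```text
t: 15.98
eef_pos: [381.3, -262.7, 213.3]
ee_rot: [-0.044, -3.14, -0.002]
wrist_force: [0.5, -0.1, -1.6]
opening: 19.7
grasp_force: 30.0
t: 16.23
eef_pos: [381.9, -263.1, 212.5]
ee_rot: [0.044, 3.141, -0.0]
wrist_force: [0.2, -0.1, -1.8]
opening: 19.7
grasp_force: 30.0
t: 16.48
eef_pos: [381.8, -263.0, 210.5]
ee_rot: [-0.044, -3.141, -0.0]
wrist_force: [-0.2, -0.2, -1.0]
opening: 19.4
grasp_force: 30.0
```

```bash

python3 -m jog '{"dp":[[0,0,0.04],[0,0,0]],"turn":[[0,0,0],[0,0,0]]}'
python3 -m jog '{"dp":[[0,0,0.04],[0,0,0]],"turn":[[0,0,0],[0,0,0]]}' | grep -E "eef|wrist"
```

```text
t: 16.65
eef_pos: [381.8, -263.0, 209.2]
ee_rot: [-0.044, -3.141, -0.0]
wrist_force: [-0.4, -0.8, -1.0]
opening: 19.2
grasp_force: 30.0
eef_pos: [381.8, -263.0, 207.9]
wrist_force: [0.6, -0.7, -1.3]
```

```bash

python3 -m jog '{"dp":[[0,0,0.04],[0,0,0]],"turn":[[0,0,0],[0,0,0]]}'| grep -E "eef|wrist"
python3 -m jog '{"dp":[[0,0,0.03],[0,0,0]],"turn":[[0,0,0],[0,0,0]]}' | grep -E "eef|wrist"
```

```text
eef_pos: [381.8, -263.0, 206.7]
wrist_force: [-0.2, 0.0, -1.3]
eef_pos: [381.8, -263.0, 205.8]
wrist_force: [-0.2, -0.6, -0.9]
```

```bash

python3 -m jog '{"dp":[[0,0,0.04],[0,0,0]],"turn":[[0,0,0],[0,0,0]]}'| grep -E "eef|wrist"
python3 -m jog '{"dp":[[0,0,0.04],[0,0,0]],"turn":[[0,0,0],[0,0,0]]}' | grep -E "eef|wrist"
```

```text
eef_pos: [381.8, -263.0, 204.6]
wrist_force: [-0.4, 1.2, -0.1]
eef_pos: [381.8, -263.0, 203.4]
wrist_force: [0.1, 0.6, -1.3]
```

```bash

python3 -m jog '{"dp":[[0,0,0.04],[0,0,0]],"turn":[[0,0,0],[0,0,0]]}'| grep -E "eef|wrist"
```

```text
eef_pos: [381.8, -263.0, 202.2]
wrist_force: [-0.3, -0.0, -0.6]
```

```bash

python3 -m jog '{"dp":[[0,0,0.04],[0,0,0]],"turn":[[0,0,0],[0,0,0]]}'| grep -E "eef|wrist"
python3 -m jog '{"dp":[[0,0,0.04],[0,0,0]],"turn":[[0,0,0],[0,0,0]]}' | grep -E "eef|wrist"
```

```text
eef_pos: [381.8, -263.0, 201.0]
wrist_force: [-0.2, -1.1, -0.8]
eef_pos: [381.9, -263.1, 200.3]
wrist_force: [-1.9, 1.0, 2.5]
```

```bash

python3 -m jog '{"dp":[[0,0,0.04],[0,0,0]],"turn":[[0,0,0],[0,0,0]]}'| grep -E "eef|wrist"
```

```text
eef_pos: [382.1, -263.2, 199.6]
wrist_force: [-1.8, 1.5, 6.8]
```

```bash

python3 -m jog '{"dp":[[0,0,0.037],[0,0,0],[0,0,0]],"turn":[[0,0,0],[0,0,0],[0,0,0]]}'| grep -E "eef|wrist"
```

```text
eef_pos: [382.2, -263.4, 199.1]
wrist_force: [-3.5, 2.3, 9.3]
```

```bash

python3 -m jog '{"dp":[[0,0,0.014],[0,0,0],[0,0,0]],"turn":[[0,0,0],[0,0,0],[0,0,0]]}'| grep -E "eef|wrist"
python3 -m jog '{"dp":[[0,0,0],[0,0,0],[0,0,0]],"turn":[[0,0,0],[0,0,0],[0,0,0]]}'| grep -E "eef|wrist"
python3 -m jog '{"dp":[[0,0,0],[0,0,0],[0,0,0]],"turn":[[0,0,0],[0,0,0],[0,0,0]]}'| grep -E "eef|wrist"
```

```text
eef_pos: [382.2, -263.5, 198.9]
wrist_force: [-2.7, 1.2, 10.5]
eef_pos: [382.3, -263.5, 198.9]
wrist_force: [-3.3, 1.5, 10.1]
eef_pos: [382.3, -263.5, 198.9]
wrist_force: [-3.0, 2.2, 10.6]
```

```bash

python3 -m jog '{"dp":[[0,0,0.01],[0,0,0],[0,0,0],[0,0,0],[0,0,0]],"turn":[[0,0,0],[0,0,0],[0,0,0],[0,0,0],[0,0,0]]}'| grep -E "eef|wrist"
python3 -m jog '{"dp":[[0,0,0],[0,0,0],[0,0,0],[0,0,0],[0,0,0]],"turn":[[0,0,0],[0,0,0],[0,0,0],[0,0,0],[0,0,0]]}'| grep -E "eef|wrist"
```

```text
eef_pos: [382.3, -263.5, 198.8]
wrist_force: [-3.1, 1.7, 10.9]
eef_pos: [382.3, -263.5, 198.8]
wrist_force: [-3.1, 2.1, 10.9]
```

```bash

python3 -m jog '{"dp":[[0,0,-0.05],[0,0,-0.04],[0,0,0]],"turn":[[0,0,0],[0,0,0],[0,0,0]]}'| grep -E "eef|wrist"
python3 -m jog '{"dp":[[0,0,0],[0,0,0],[0,0,0],[0,0,0],[0,0,0]],"turn":[[0,0,0],[0,0,0],[0,0,0],[0,0,0],[0,0,0]]}' 0.6
python3 -m jog '{"dp":[[0,0,-0.3],[0,0,-0.6],[0,0,-0.9],[0,0,-1],[0,0,-1]],"turn":[[0,0,0],[0,0,0],[0,0,0],[0,0,0],[0,0,0]]}'
python3 -m jog '{"dp":[[0,0,-1],[0,0,0],[0,0,0]],"turn":[[0,0,0],[0,0,0],[0,0,0]]}'
python3 rack.py
python3 - <<'E'
from h import *
i,d,W=cam("wrist");i2,d,W2=cam("scene")
cv2.imwrite("pics/f.png",np.hstack([cv2.resize(i[60:260,200:400],(400,400),interpolation=2),cv2.resize(i2[185:345,340:500],(400,400),interpolation=2)])[...,::-1])
q=W.reshape(-1,3);r=np.hypot(*(q[:,:2]-[381.5,-263]).T)
for lo,hi,rr in((225,238,22),(174,184,25)):
    k=q[(q[:,2]>lo)&(q[:,2]<hi)&(r<rr)]
    if len(k)>4:print(lo,len(k),cv2.minAreaRect(k[:,:2].astype('f4')),k[:,2].max())
E
```

```text
eef_pos: [382.0, -263.3, 200.2]
wrist_force: [-1.3, -0.3, 3.3]
t: 20.65
eef_pos: [381.8, -262.9, 199.4]
ee_rot: [-0.044, -3.141, -0.001]
wrist_force: [-0.4, 0.3, -0.2]
opening: 37.1
grasp_force: 0.0
t: 21.07
eef_pos: [381.6, -262.7, 315.3]
ee_rot: [-0.044, -3.141, -0.001]
wrist_force: [0.8, -0.3, 0.5]
opening: 37.2
grasp_force: 0.0
t: 21.32
eef_pos: [382.7, -263.7, 346.6]
ee_rot: [0.044, 3.138, -0.005]
wrist_force: [0.1, 0.1, -0.6]
opening: 37.0
grasp_force: 0.0
knob 703 ((458.9615173339844, -264.86065673828125), (14.973176956176758, 43.70909881591797), 88.81242370605469)
0 372 ((532.3564453125, -266.3302001953125), (47.395694732666016, 39.825721740722656), 89.55924987792969)
90 376 ((458.87921142578125, -186.78314208984375), (48.15908432006836, 45.25782775878906), 88.28910827636719)
180 649 ((381.1774597167969, -263.2543640136719), (47.7789192199707, 48.35140609741211), 89.63423156738281)
270 345 ((456.844482421875, -342.431640625), (47.898216247558594, 47.04648971557617), 89.0030288696289)
nose 46 [ 347.4207467  -262.95841818    4.33044622]
[ 382.10646482 -263.2369692   344.48011303]
225 426 ((380.92803955078125, -262.80877685546875), (19.54563331604004, 20.19101905822754), 88.72382354736328) 236.21543707760645
174 267 ((380.88531494140625, -264.73712158203125), (41.189029693603516, 39.89354705810547), 88.747314453125) 183.99781805372626
```

View pics/f.png

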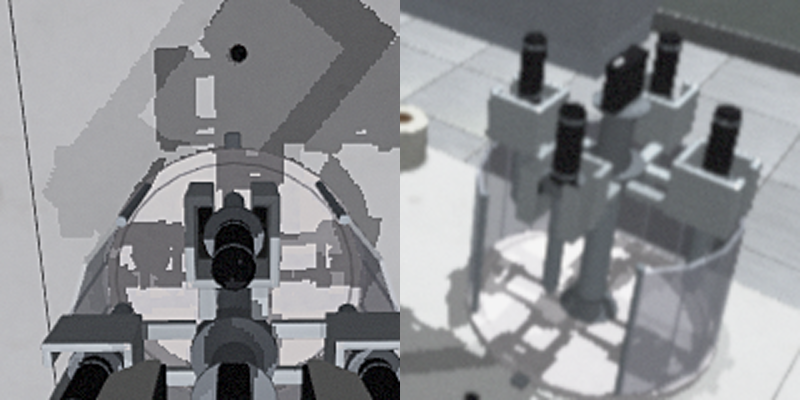

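The probe hangs upright in the front hook, with its head at (381,-263). The nose at (232,142) in the left panel lines up with the hook, and the gripper is clear.

```bash
python3 -c "
from plant import arm
print(arm.hand_in())"
```

```text
the job is handed in; nothing more can be done
None
```

I turned the carousel until the empty hook stood at the front, hung the probe there, pressed it down with about 12 N for over half a second and released it. It was still hanging upright when I handed in at about 21 s; I did not re-measure the jar, dropper bottle and flask, but the arm stayed above them.

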